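# Stand the core thermometer in its swivelling holder

## Task

Put the probe thermometer away: slip its spike down into the funnel cup of the swivelling holder, swing the cup fully upright so that the thermometer stands vertical, and press the thermometer down against the stiff plug in the well until its handle sits fully home on the ledge, without ramming it. Let go of it and do not knock over or shove the other things about.

Things in the scene. Friction and masses are not known exactly. Their poses are not given: they have to be found in the camera images.
- probe: Probe thermometer, 204 mm long, 0.12 kg, starting level on the rest. Origin on its long axis at the shoulder, where handle meets spike; +x runs along the handle to the head. Steel spike 10 mm diameter, 80 mm long, its last 10 mm tapered. White handle 26 mm diameter, x = 0 to 110 mm. Flat round head 33 mm diameter, x = 110 to 124 mm. Centre of mass about x = 45 mm.
- probe_tip (a point): Point of the spike, 80 mm from the shoulder.
- probe_head (a point): Centre of the head's flat end, 124 mm from the shoulder; press here.
- rest: Fixed white rest, plate 190 x 60 x 8 mm, origin under its centre, x along the thermometer. Notched supports 8 mm thick at x = -80 (under the spike, 61 high) and x = 58 mm (under the handle, 53 high, 46 wide). Thermometer: shoulder at x = -20 mm, axis 48 mm above the table, handle free to grasp at x = -15 to 50 mm with 27 mm of air under it. Lift straight up to clear the notches.
- holder: Fixed steel base, 130 x 110 x 10 mm, origin under its centre. Two upright cheeks 8 mm thick, 50 mm wide, 80 mm high stand at y = +-40 mm and carry the cup between them. The cup's hinge runs along the holder's y axis, 60 mm above the table. The tilted cup leans towards the holder's +x, which looks away from the robot.
- cup_pivot (a point): On the cup's hinge line and on the cup's axis; turns with the cup, z along the cup's axis towards its mouth.
- cup_mouth (a point): Centre of the cup's mouth, 87 mm from the hinge along the cup's axis; z points out of the mouth along that axis, y along the hinge. Grey cup: funnel mouth 60 mm across outside, 52 mm inside, narrowing to 32 mm at 22 mm deep, where a flat ledge surrounds the mouth of a straight well of 14 mm diameter.
- seat: Flat ledge ring in the cup (it gives 1.5 mm, springing back, under some 6 N); origin where the shoulder (origin) of the fully home thermometer lies: on the cup's axis, 22 mm below the mouth; the handle's end sits flat on the ring there and stops hard, spike tip 102 mm below the mouth. A stiff rubber plug in the well starts with its top 74 to 82 mm below the mouth; it slides only under about 10 N and stays where pushed.
- cup (a joint): Cup's lean in rad: 0 = upright (a hard stop), growing as the mouth leans to the holder's +x; starts 0.7 to 0.95, limit 1.1. Stiff hinge (about 0.3 N m of friction): it stays where it is left.
- biscuit0: Loose golden biscuit, 42 mm across, 14 mm high, in the middle; leave it alone. Origin under its centre.
- biscuit1: Loose golden biscuit, 42 mm across, 14 mm high, near the robot; leave it alone. Origin under its centre.
- brush: White brush lying flat, 200 mm long, bystander. Origin under it.
- spoon: Steel spoon lying flat, 190 mm long, bystander. Origin under it.
- bowl: Empty cream bowl, 120 mm across, 50 mm high, bystander. Origin under its centre, z up.
- tape: Clear tape roll lying flat, 90 mm across, 24 mm high, bystander. Origin under its centre.
- sanitiser: White bottle, 60 mm across, 160 mm high, bystander. Origin under its centre, z up.
Not all that is in view belongs to the job. What is shaped like the probe but purple is not meant.

How it is judged (in metres and radians):
At the end, for the whole second after the job is handed in: The cup is upright (lean under 0.06 rad), the thermometer stands head up within 0.1 rad of vertical with its shoulder at least 18 mm below the cup's mouth and within 6 mm of its axis (fully home is 22 mm), at rest and released (value of joint cup below 0.06 rad and angle between probe's own x axis and vertical below 0.1 rad and z of probe in the frame of cup_mouth below -0.018 m and horizontal distance between probe and cup_mouth below 0.006 m and linear speed of probe below 0.02 m/s and contact force between probe and the fingers below 0.1 N); the robot touches nothing.
It fails at once if the thermometer is rammed against the ledge (over 45 N) (contact force between probe and seat above 45 N).
It fails at once if another thing on the table is shoved more than 40 mm or knocked over (distance of any of biscuit0, biscuit1, brush, spoon, bowl, tape, sanitiser from where it was at the start of the episode above 0.04 m or angle between any of bowl, sanitiser's own z axis and vertical above 0.6 rad).
It also fails if it takes over 66 s, if anything falls off the work surface, if the arm or the gripper's body presses on something with over 40 N, if the wrist force passes 120 N, or if a joint passes its speed limit or range.

## Robot

A 6-joint arm with a two-finger parallel gripper is mounted at the origin on the work surface. World frame = base frame: x ahead of the robot, y to its left, z up, the work surface at z = 0. Lengths are in m, angles in degrees, forces in N, time in s.
With the tool pointing down it reaches from about 0.325 to 0.775 m from the base axis. Payload 5.5 kg.
Tool frame: the origin (TCP) lies at the centre of the arm's flange, where the gripper is bolted on; the fingertips stand 182 mm ahead of it and the grasp point (between the pads) lies 163 mm ahead of it; z points along the fingers, y is the direction in which the jaws open and shut (so a half turn about z gives the same grasp; the last joint's range is limited). The gripper opens to 88 mm and grips with 3 to 60 N. Pads are 20 mm wide; open, the fingers measure 115 mm over their backs; the gripper's body (75 mm by 178 mm) begins 61 mm behind the grasp point.
Start: joints at [-67.706, 5.22, 70.514, -0, 104.267, -3.249], TCP at [0.259, -0.541, 0.405] pointing down, gripper open.
Joint ranges: [-164.24, 164.24], [-49.07, 125.15], [9.68, 141.18], [-86.29, 266.29], [3.28, 154.24], [-151.56, 151.56]. Speed limits (degrees/s): [147.25, 147.25, 172.46, 180, 180, 180].

## Interface

Orientations are given as [roll, pitch, yaw] about the fixed x, y, z axes, in that order (R = Rz(yaw) Ry(pitch) Rx(roll)).
In Python, from station import r gives the robot as it stands. The module is installed in compiled form; this text tells all that it offers. Calls block until the motion is done:
- r.reach(position, orientation): joint-space move of the TCP to a pose.
- r.servo_line(position, rotation=None, speed=0.15): straight line of the TCP; rotation=None keeps the orientation; speed is the mean speed in m/s.
- r.move_joints(angles): joint-space move.
- r.let_go() and r.grab(squeeze=None): open the fingers fully, or close them until they stop; squeeze is the grip in N (None keeps the last).
- r.wait(seconds).
- r.inverse_kinematics(position, orientation): joint angles nearest the present ones, or None.
- r.sense(): the state.
- r.snapshot(name): name is "scene" or "top"; returns a dict with "frame" (480x640x3 uint8, red, green, blue), "fx", "fy", "cx", "cy" (pixels), "R" (3x3) and "t" (3): a world point X has camera coordinates R X + t. Camera axes: x right, y down, z forward; pixel columns grow to the right and rows downward; lengths in m; the calibration is good to about 2 mm. A picture is of the moment at which its call begins. There is no depth.
A pose or a line that the arm cannot do raises r.IKError and nothing moves.
- r.hand_in(): hands the job in, once; it reports no verdict.
The state is a dict: "clock": time; "joints": joint angles; "joint_vel": joint speeds; "joint_torque": joint torques, N m; "tcp_pos": TCP position; "orientation": TCP orientation; "contact_force": force on the tool from outside, world axes, zero at the start; "torque": the same for the moment, N m; "opening": finger opening in m.
Only numpy, scipy, OpenCV 4.12 (cv2) and the standard library are available. Lean on these libraries where they do the work, as an engineer would, in place of code of your own. Each camera call takes 0.05 s, during which the arm holds its last target.

## Working session

There is one attempt and no reset: what is moved stays moved. The work goes in short steps, each a Python script; the robot and the scene stay as the last script left them, time stands still between calls to the robot, and variables do not carry over. Pictures are saved under pics/ and viewed, and the job is handed in when it is done.

```bash
mkdir -p pics
python3 - <<'E'
from station import r
import cv2,pickle
for n in("scene","top"):
    s=r.snapshot(n); cv2.imwrite(f"pics/{n}0.png",s["frame"][:,:,::-1]); pickle.dump(s,open(f"{n}0.pkl","wb"))
    print(n,s["fx"],s["cx"],s["cy"],s["R"],s["t"])
print(r.sense())
E
```

```text
scene 468.356745360508 318.2927787796692 247.90708729832573 [[-0.12802454  0.99172541 -0.00950915]
 [ 0.7654997   0.09271524 -0.63672136]
 [-0.63057111 -0.08879521 -0.77103533]] [ 0.06506784 -0.29362544  1.43373469]
top 546.8876586847493 322.0924174952993 238.17877820178936 [[ 0.01347684 -0.99979441 -0.01514943]
 [-0.98329217 -0.0105007  -0.18173123]
 [ 0.18153479  0.01734548 -0.98323154]] [-0.0045421   0.49163085  1.26442837]
{'clock': 0.1, 'joints': array([-6.77073726e+01,  5.25795775e+00,  7.05738838e+01,  5.91140850e-04,
        1.04265710e+02, -3.24650561e+00]), 'joint_vel': array([ 0.00855171, -0.03532191, -0.16988206, -0.0125961 , -0.06690579,
        0.04846421]), 'joint_torque': array([ 3.83068429e-03, -4.47856629e+01, -4.07569385e+01,  7.01639405e-02,
        2.84268806e-02, -7.83434280e-05]), 'tcp_pos': array([ 0.25871721, -0.54141456,  0.40363923]), 'orientation': array([-1.79902637e+02, -6.09676879e-03,  2.55392730e+01]), 'contact_force': array([ 0.11978298,  1.43743674, -0.02288764]), 'torque': array([ 0.03432323, -0.03202345,  0.00448684]), 'opening': 0.08772883868039381}
```

View pics/scene0.png

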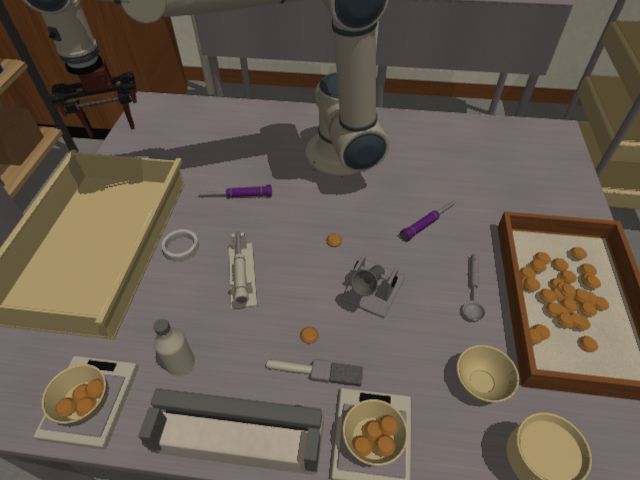

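View pics/top0.png

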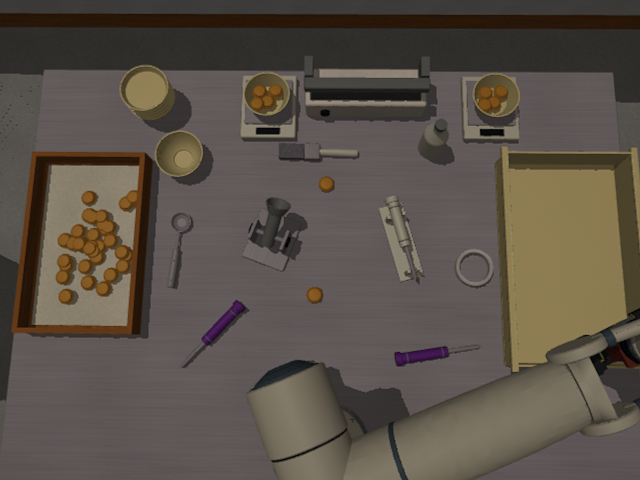

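Candidates for the probe are the white one on its rest (scene 240,272; top 402,230), a purple one (scene 245,192; top 430,355) and another purple one (scene 425,223; top 215,330). I choose the white one. Next I take close crops of it and the holder.

```bash
cat > h.py <<'E'
import numpy as np,cv2,pickle
def crop(s,u0,v0,w,h,k,name):
    im=s["frame"][v0:v0+h,u0:u0+w,::-1]
    im=cv2.resize(im,None,fx=k,fy=k,interpolation=cv2.INTER_CUBIC)
    im=cv2.convertScaleAbs(im,alpha=1.5,beta=10)
    for i in range(0,w,10):
        cv2.line(im,(i*k,0),(i*k,6 if i%50 else 14),(0,255,255),1)
        if i%20==0: cv2.putText(im,str(u0+i),(i*k,24),0,.4,(0,255,255),1)
    for i in range(0,h,10):
        cv2.line(im,(0,i*k),(6,i*k),(0,255,255),1)
        if i%20==0: cv2.putText(im,str(v0+i),(8,i*k+4),0,.4,(0,255,255),1)
    cv2.imwrite(name,im)
def ray(s,u,v):
    d=np.array([(u-s["cx"])/s["fx"],(v-s["cy"])/s["fy"],1.]);R=np.array(s["R"])
    return -R.T@s["t"],R.T@d
def atz(s,u,v,z):
    c,d=ray(s,u,v);return c+d*(z-c[2])/d[2]
def tri(s1,p1,s2,p2):
    c1,d1=ray(s1,*p1);c2,d2=ray(s2,*p2)
    d1/=np.linalg.norm(d1);d2/=np.linalg.norm(d2)
    k=np.linalg.lstsq(np.c_[d1,-d2],c2-c1,rcond=None)[0]
    a=c1+k[0]*d1;b=c2+k[1]*d2
    return (a+b)/2,np.linalg.norm(a-b)
def proj(s,X):
    c=np.array(s["R"])@X+s["t"];return np.array([c[0]/c[2]*s["fx"]+s["cx"],c[1]/c[2]*s["fy"]+s["cy"]])
E
python3 - <<'E'
from h import *
t=pickle.load(open("top0.pkl","rb"));s=pickle.load(open("scene0.pkl","rb"))
crop(t,360,185,80,105,7,"pics/a_top_probe.png") if 0 else crop(t,360,190,100,100,6,"pics/a_top_probe.png")
crop(s,195,225,90,90,6,"pics/a_sc_probe.png")
crop(t,225,185,100,95,6,"pics/a_top_hold.png")
crop(s,325,240,100,90,6,"pics/a_sc_hold.png")
E
```

```text
(no output)
```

View pics/a_top_probe.png

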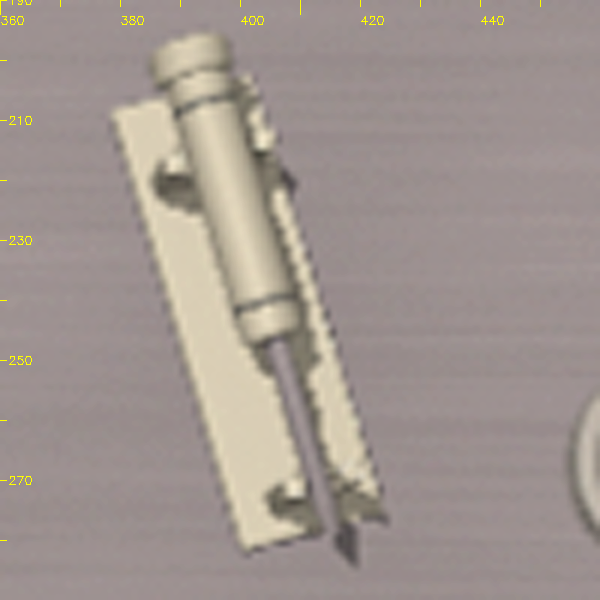

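View pics/a_sc_probe.png

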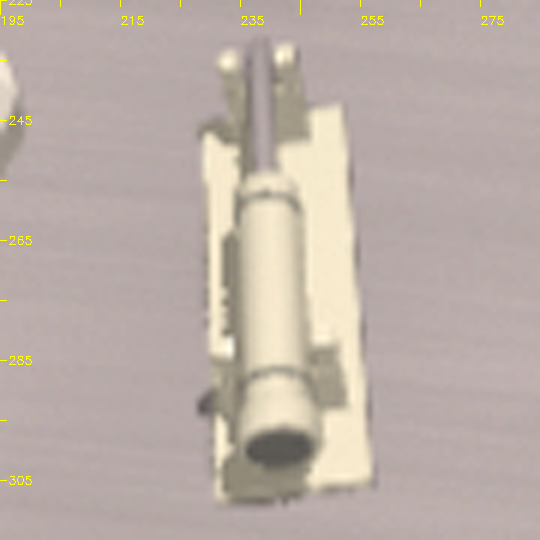

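View pics/a_top_hold.png

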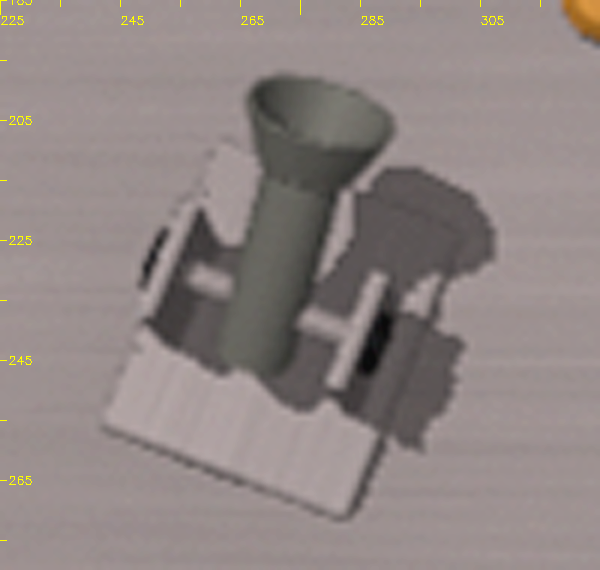

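View pics/a_sc_hold.png

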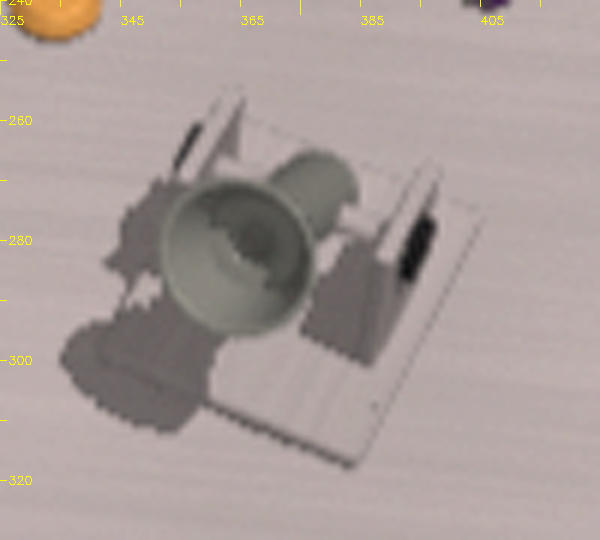

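```bash
cat > fit.py <<'E'
from h import *
from scipy.optimize import least_squares
t=pickle.load(open("top0.pkl","rb"));s=pickle.load(open("scene0.pkl","rb"))
T=lambda u0,v0,x,y:((x+.5)/6-.5+u0,(y+.5)/6-.5+v0)
print("cams",-np.array(t["R"]).T@t["t"],-np.array(s["R"]).T@s["t"])
# probe
for n,p in dict(uband=(208,104),lband=(267,302),sh=(272,337),tip=(352,567),headtop=(190,42)).items(): print("top",n,atz(t,*T(360,190,*p),.048))
for n,p in dict(lband=(268,197),uband=(273,371),sh=(267,178),tip=(260,40),head=(280,447)).items(): print("sc",n,atz(s,*T(195,225,*p),.048))
print("rest top",[atz(t,*T(360,190,*p),.008).round(4) for p in((112,110),(388,520),(245,553))])
print("rest sc",[atz(s,*T(195,225,*p),.008).round(4) for p in((375,483),(340,105),(218,503))])
# holder base
print("base top",[atz(t,*T(225,185,*p),.01).round(4) for p in((103,425),(343,517),(225,140))])
print("base sc",[atz(s,*T(325,240,*p),.01).round(4) for p in((355,463),(483,213))])
print("mouth",tri(t,T(225,185,320,112),s,T(325,240,238,257)))
E
python3 fit.py
```

```text
cams [ 0.25394024 -0.02131081  1.33250171] [1.13717214 0.0900029  0.91912125]
top uband [ 0.56954611 -0.1714827   0.048     ]
top lband [ 0.48897526 -0.19401382  0.048     ]
top sh [ 0.47490018 -0.19579715  0.048     ]
top tip [ 0.38399939 -0.2257313   0.048     ]
top headtop [ 0.59516049 -0.16451128  0.048     ]
sc lband [ 0.47642322 -0.19312919  0.048     ]
sc uband [ 0.55813735 -0.17158465  0.048     ]
sc sh [ 0.46702053 -0.19579399  0.048     ]
sc tip [ 0.3954584  -0.21596292  0.048     ]
sc head [ 0.59120074 -0.16104044  0.048     ]
rest top [array([ 0.5764, -0.1365,  0.008 ]), array([ 0.4073, -0.247 ,  0.008 ]), array([ 0.3932, -0.1891,  0.008 ])]
rest sc [array([ 0.5777, -0.1326,  0.008 ]), array([ 0.3935, -0.1874,  0.008 ]), array([ 0.5938, -0.1902,  0.008 ])]
base top [array([0.4531, 0.1984, 0.01  ]), array([0.4164, 0.0992, 0.01  ]), array([0.5731, 0.1524, 0.01  ])]
base sc [array([0.5745, 0.1566, 0.01  ]), array([0.4524, 0.2027, 0.01  ])]
mouth (array([0.55960487, 0.10398263, 0.11279905]), np.float64(0.002279248213731554))
```

```bash
cat > geo.py <<'E'
from h import *
from scipy.spatial.transform import Rotation as Ro
Z=np.array([0,0,1.])
YP=np.radians(16.2);RC=np.array([.493,-.190,0])
PX=np.array([np.cos(YP),np.sin(YP),0])
SH=RC-.02*PX+.048*Z
YH=np.radians(-20.4);EX=np.array([np.cos(YH),np.sin(YH),0]);EY=np.array([-np.sin(YH),np.cos(YH),0])
PIV=np.array([.4955,.127,.060])
G=.052   # grasp point along probe
LEAN=.914
def pose(a_shoulder,a,d):
    """TCP pose for shoulder position, probe axis a (to head), tool direction d"""
    g=a_shoulder+G*a; x=a;z=d;y=np.cross(z,x)
    return g-.163*d, Ro.from_matrix(np.c_[x,y,z]).as_euler('xyz',degrees=True)
def cup(L,depth):
    """shoulder `depth` below the mouth (22mm=home), cup lean L"""
    a=np.sin(L)*EX+np.cos(L)*Z; d=np.cos(L)*EX-np.sin(L)*Z
    return pose(PIV+(.087-depth)*a,a,d)
E
python3 - <<'E'
from geo import *
from station import r
t=pickle.load(open("top0.pkl","rb"))
print("sanit",atz(t,433,153,.0),"top",atz(t,441,125,.16))
for z in(.2,.0):
    print("grasp",pose(SH+z*Z,PX,-Z), r.inverse_kinematics(*pose(SH+z*Z,PX,-Z)))
for L,dp in((LEAN,-.105),(LEAN,-.05),(LEAN,0),(.6,0),(.3,0),(0,0),(-.02,0),(0,.022)):
    p=cup(L,dp);q=r.inverse_kinematics(*p);print(L,dp,p[0].round(3),p[1].round(1),None if q is None else np.round(q,1))
E
```

```text
sanit [ 0.72326163 -0.27692761  0.        ] top [ 0.73330976 -0.26579432  0.16      ]
grasp (array([ 0.5237294 , -0.18107228,  0.411     ]), array([180. ,   0. ,  16.2])) [-2.25897472e+01 -1.79051382e+00  7.70164203e+01 -2.54444375e-14
  1.04774094e+02  5.12102528e+01]
grasp (array([ 0.5237294 , -0.18107228,  0.211     ]), array([180. ,   0. ,  16.2])) [-2.25897472e+01  1.05355015e+00  9.45942134e+01 -2.54444375e-14
  8.43522364e+01  5.12102528e+01]
0.914 -0.105 [0.583 0.094 0.338] [180.  -37.6 -20.4] [ 11.1  -9.4  95.  -21.   62.7 125.9]
0.914 -0.05 [0.543 0.11  0.304] [180.  -37.6 -20.4] [ 13.8 -14.4 102.8 -23.1  61.2 129.9]
0.914 0 [0.505 0.123 0.274] [180.  -37.6 -20.4] [ 16.8 -18.7 109.4 -25.1  60.3 134.1]
0.6 0 [0.443 0.147 0.267] [180.  -55.6 -20.4] None
0.3 0 [0.388 0.167 0.241] [180.  -72.8 -20.4] None
0 0 [0.343 0.184 0.199] [159.6 -90.    0. ] None
-0.02 0 [0.34  0.185 0.196] [  0.  -88.9 159.6] None
0 0.022 [0.343 0.184 0.177] [159.6 -90.    0. ] None<stdin>:8: UserWarning: Gimbal lock detected. Setting third angle to zero since it is not possible to uniquely determine all angles.
```

```bash
cat >> geo.py <<'E'
BETA=0.;FLIP=False
def pose(a_shoulder,a,d,b=None,flip=None):
    b=BETA if b is None else b; flip=FLIP if flip is None else flip
    g=a_shoulder+G*a
    z=np.cos(b)*d-np.sin(b)*a; x=np.cos(b)*a+np.sin(b)*d
    if flip:x=-x
    y=np.cross(z,x)
    import warnings;warnings.simplefilter("ignore")
    return g-.163*z, Ro.from_matrix(np.c_[x,y,z]).as_euler('xyz',degrees=True)
E
python3 - <<'E'
import geo
from geo import *
from station import r
for fl in(False,True):
  for b in range(0,50,10):
    geo.BETA=np.radians(b);geo.FLIP=fl
    print(fl,b)
    P=[pose(SH+z*Z,PX,-Z) for z in(.2,0)]+[cup(L,dp) for L,dp in((LEAN,-.105),(LEAN,-.05),(LEAN,0),(.6,0),(.3,0),(.1,0),(-.02,0),(0,.022))]
    for i,p in enumerate(P):
        q=r.inverse_kinematics(*p);print("  ",i,p[0].round(3),None if q is None else np.round(q,0).astype(int))
E
```

```text
False 0
   0 [ 0.524 -0.181  0.411] [-23  -2  77   0 105  51]
   1 [ 0.524 -0.181  0.211] [-23   1  95   0  84  51]
   2 [0.583 0.094 0.338] [ 11  -9  95 -21  63 126]
   3 [0.543 0.11  0.304] [ 14 -14 103 -23  61 130]
   4 [0.505 0.123 0.274] [ 17 -19 109 -25  60 134]
   5 [0.443 0.147 0.267] None
   6 [0.388 0.167 0.241] None
   7 [0.356 0.179 0.215] None
   8 [0.34  0.185 0.196] None
   9 [0.343 0.184 0.177] None
False 10
   0 [ 0.551 -0.173  0.409] [-19   6  70  -6 112  53]
   1 [ 0.551 -0.173  0.209] [-19   8  87  -6  92  55]
   2 [0.606 0.086 0.353] [  8  -3  86 -14  73 120]
   3 [0.565 0.101 0.32 ] [ 11  -9  95 -15  71 123]
   4 [0.528 0.115 0.289] [ 13 -13 102 -16  69 126]
   5 [0.46  0.14  0.289] [ 23 -27 116 -34  60 142]
   6 [0.398 0.163 0.267] None
   7 [0.361 0.177 0.242] None
   8 [0.342 0.184 0.224] None
   9 [0.345 0.183 0.205] None
False 20
   0 [ 0.577 -0.166  0.401] [-16  13  63 -12 120  53]
   1 [ 0.577 -0.166  0.201] [-16  16  80 -11 101  57]
   2 [0.63  0.077 0.364] [  6   3  77  -8  83 116]
   3 [0.59  0.092 0.331] [  8  -2  86  -8  80 119]
   4 [0.552 0.106 0.3
[... 3124 characters left out ...]
32  66 -39]
   7 [0.384 0.168 0.293] [ 34 -38 124 -47  65 -26]
   8 [0.359 0.178 0.278] [ 40 -41 129 -57  65 -17]
   9 [0.363 0.176 0.258] [ 39 -40 130 -56  63 -16]
True 40
   0 [ 0.624 -0.152  0.373] [ -12   27   52  -25  135 -131]
   1 [ 0.624 -0.152  0.173] [ -12   32   66  -20  117 -122]
   2 [0.683 0.057 0.372] [  2  20  57   1 105 -68]
   3 [0.642 0.072 0.338] [  3  13  68   1 101 -66]
   4 [0.605 0.086 0.308] [  5   8  77   1  97 -65]
   5 [0.528 0.115 0.332] [ 11 -10  93  -8  83 -58]
   6 [0.451 0.143 0.33 ] [ 21 -26 108 -22  73 -47]
   7 [0.402 0.162 0.315] [ 29 -35 118 -35  69 -36]
   8 [0.374 0.172 0.301] [ 35 -39 123 -44  68 -28]
   9 [0.378 0.171 0.282] [ 34 -38 124 -43  66 -27]
```

```bash
sed -i 's/^BETA=0.;FLIP=False/BETA=np.radians(30);FLIP=True/' geo.py
python3 - <<'E'
from geo import *
from station import r
r.reach(*pose(SH+.12*Z,PX,-Z))
p=pose(SH,PX,-Z)
r.servo_line(p[0],p[1],.12)
s=r.sense();print(s["clock"],s["tcp_pos"]-p[0],s["contact_force"])
im=r.snapshot("scene");crop(im,180,190,110,130,4,"pics/b1.png");im=r.snapshot("top");crop(im,350,170,110,120,4,"pics/b2.png")
E
```

```text
3.1 [ 3.05974600e-04 -8.07790614e-05  1.16272984e-03] [ 0.22896647 -0.02323304 -0.85789056]
```

View pics/b1.png

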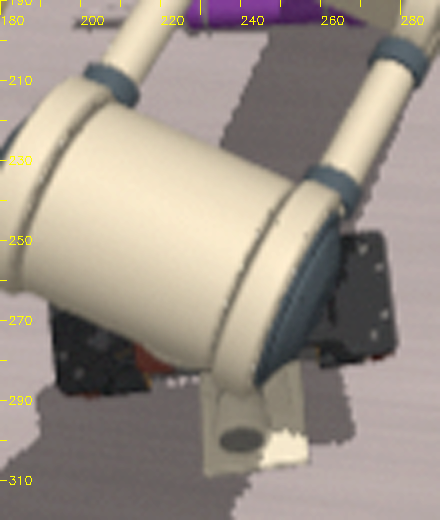

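View pics/b2.png

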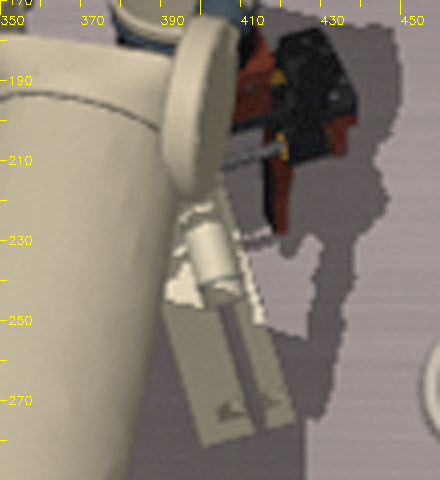

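The probe is undisturbed: its head is still at scene (240,299), and the shoulder is at about top (405,243). One finger shows at top (417,225), right of the handle, as planned. Next I grasp, lift and move to the pre-insertion pose.

Run:
```python
from geo import *
from station import r
r.grab(40)
s=r.sense();print(s["clock"],s["opening"],s["contact_force"])
p=pose(SH+.17*Z,PX,-Z); r.servo_line(p[0],p[1],.15)
s=r.sense();print(s["clock"],s["opening"],s["contact_force"])
p=cup(LEAN,-.115); r.reach(*p)
r.wait(.3)
s=r.sense();print(s["clock"],s["opening"],s["tcp_pos"]-p[0],s["orientation"]-p[1],s["contact_force"])
for n in("scene","top"):
    im=r.snapshot(n);pickle.dump(im,open(n+"1.pkl","wb"))
im=pickle.load(open("scene1.pkl","rb"));crop(im,310,210,130,110,6,"pics/c1.png");im=pickle.load(open("top1.pkl","rb"));crop(im,220,130,130,140,4,"pics/c2.png")
a=np.sin(LEAN)*EX+np.cos(LEAN)*Z
for n in("scene","top"):
    im=pickle.load(open(n+"1.pkl","rb"));print(n,"mouth",proj(im,PIV+.087*a),"sh",proj(im,PIV+.202*a),"tip",proj(im,PIV+.122*a),"head",proj(im,PIV+.326*a))
```

```text
4.1833 0.02534970441307583 [ 0.52339041 -1.28162097  0.53850508]
5.4667 0.024859983853590742 [-0.23407851  0.67431677 -2.31521983]
6.875 0.025056222252498154 [ 0.00011778 -0.00075011 -0.00028463] [-3.59973485e+02 -2.91712665e-02 -4.56360558e-02] [ 0.27618175 -0.10951063 -1.53325425]
scene mouth [363.22474489 282.47291122] sh [345.64663183 296.0342637 ] tip [358.28585238 286.28322135] head [321.28339818 314.83027428]
top mouth [277.84667187 203.04633031] sh [290.32985971 157.64317727] tip [281.53062543 189.64726035] head [305.11244496 103.87678448]
```

View pics/c1.png

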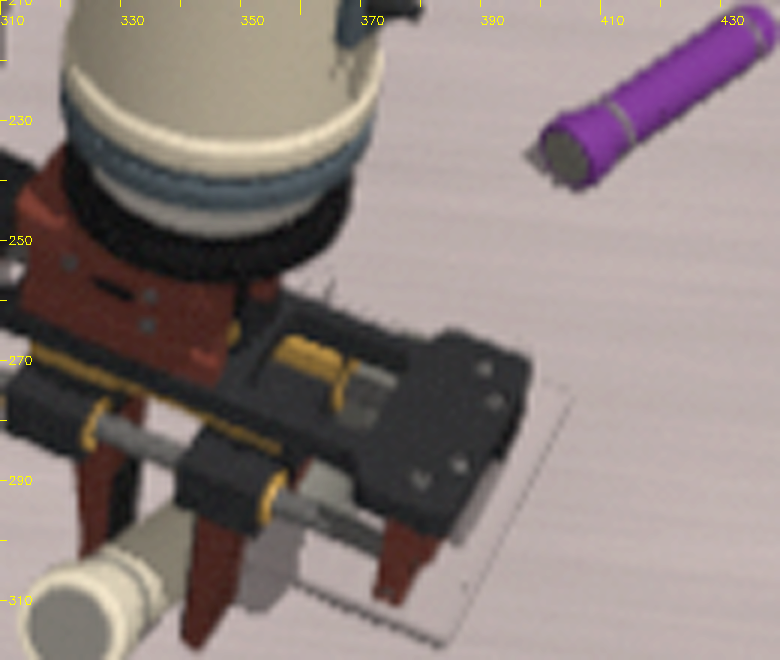

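View pics/c2.png

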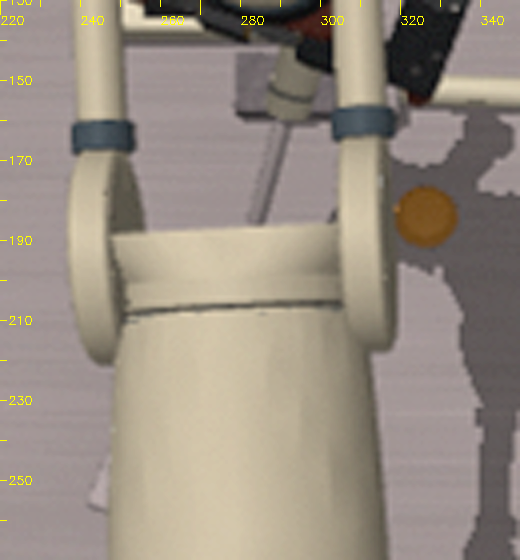

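The head centre sits at scene (321.3,313.4), against a prediction of (321.3,314.8). The spike in the top view, about (290,162) to (285,180), looks about 1 px right of its predicted line. I'll quantify that before inserting.

Run:
```python
from geo import *
im=pickle.load(open("top1.pkl","rb"))
crop(im,265,140,50,50,12,"pics/c3.png")
a=np.sin(LEAN)*EX+np.cos(LEAN)*Z
for k in(.122,.14,.16,.18,.2,.202,.21,.22):print(k,proj(im,PIV+k*a).round(1))
```

```text
0.122 [281.5 189.6]
0.14 [283.5 182.6]
0.16 [285.6 174.7]
0.18 [287.9 166.6]
0.2 [290.1 158.5]
0.202 [290.3 157.6]
0.21 [291.2 154.3]
0.22 [292.4 150.2]
```

View pics/c3.png

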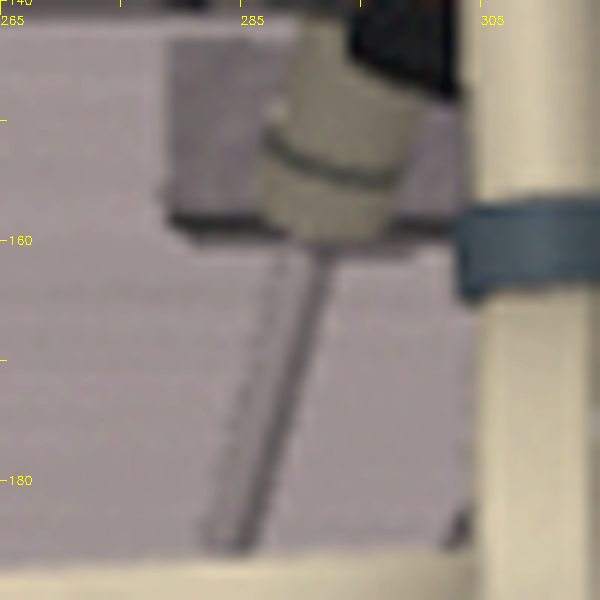

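On the enlarged crop the spike midline is at (286.0,173) and (288.4,164.6). The prediction matches within 0.2 px, so no offset is needed. Next I insert with force checks.

Run:
```python
from geo import *
from station import r
f0=r.sense()["contact_force"]
for dp in(-.07,-.055,-.045,-.035,-.022,-.010):
    p=cup(LEAN,dp); r.servo_line(p[0],p[1],.06)
    s=r.sense();df=s["contact_force"]-f0
    print(round(s["clock"],2),dp,(s["tcp_pos"]-p[0]).round(4),df.round(2),s["torque"].round(2),round(s["opening"],4))
    if np.linalg.norm(df)>10: print("stop");break
for n in("scene","top"):
    im=r.snapshot(n);pickle.dump(im,open(n+"2.pkl","wb"))
im=pickle.load(open("scene2.pkl","rb"));crop(im,310,210,130,110,6,"pics/d1.png");im=pickle.load(open("top2.pkl","rb"));crop(im,220,130,130,140,4,"pics/d2.png")
```

```text
7.88 -0.07 [ 0.0001 -0.0001  0.0004] [-0.51  0.26 -0.18] [ 0.03 -0.03 -0.05] 0.0247
8.28 -0.055 [-0.      0.     -0.0001] [-0.16 -0.21  0.2 ] [ 0.07 -0.02  0.  ] 0.0251
8.59 -0.045 [-0.0001  0.     -0.0002] [ 0.69 -0.82  0.59] [ 0.13 -0.05 -0.02] 0.0251
8.91 -0.035 [-0.0001  0.0001 -0.0002] [-0.41 -0.15 -0.06] [ 0.06 -0.11 -0.07] 0.0253
9.28 -0.022 [-0.0002  0.0001 -0.0002] [-0.36 -0.28 -0.25] [ 0.1  -0.02  0.01] 0.025
9.62 -0.01 [-0.0002  0.0001 -0.0002] [-0.27 -0.58 -0.08] [ 0.06 -0.06  0.04] 0.0256
```

View pics/d1.png

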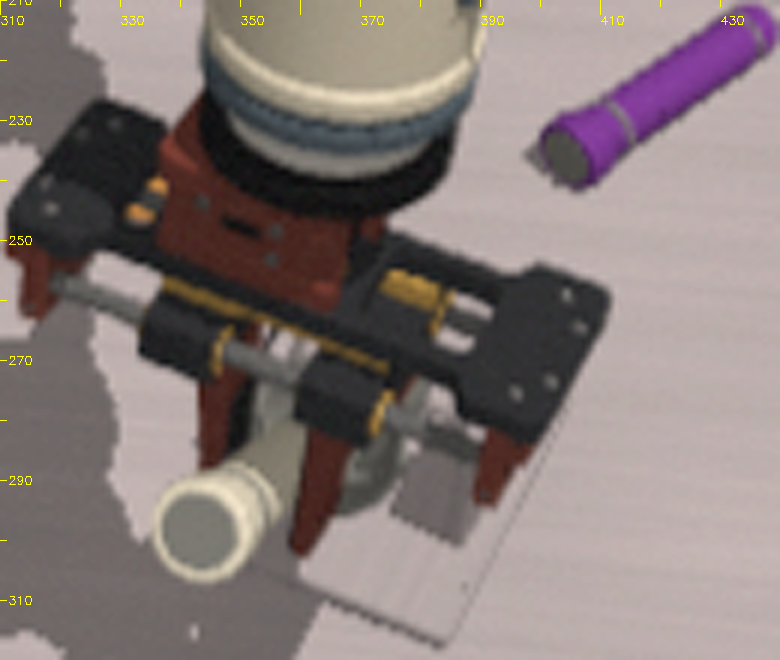

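View pics/d2.png

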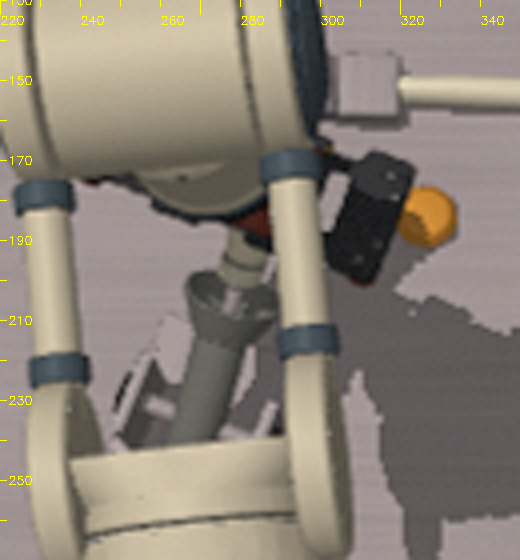

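The spike is in the cup: the shoulder is near top (278,198), the cup has not moved, and contact forces are below 1 N. Next I swing the cup upright in small arc steps.

Run:
```python
from geo import *
from station import r
f0=np.array([.3,-.1,-1.5])
for L in(.8,.68,.56,.44,.32,.20,.10,.03,0.):
    p=cup(L,-.010); r.servo_line(p[0],p[1],.06)
    s=r.sense();df=s["contact_force"]-f0
    a=np.sin(L)*EX+np.cos(L)*Z;d=np.cos(L)*EX-np.sin(L)*Z
    print(round(s["clock"],2),L,(1e3*(s["tcp_pos"]-p[0])).round(1),"perp %.1f hinge %.1f axial %.1f"%(df@d,df@EY,df@a),s["torque"].round(2),round(s["opening"],4))
    if np.linalg.norm(df)>15: print("stop");break
for n in("scene","top"):
    im=r.snapshot(n);pickle.dump(im,open(n+"3.pkl","wb"))
im=pickle.load(open("scene3.pkl","rb"));crop(im,300,180,130,120,6,"pics/e1.png");im=pickle.load(open("top3.pkl","rb"));crop(im,220,130,130,140,4,"pics/e2.png")
```

```text
10.39 0.8 [ 0.1 -0.  -0.1] perp 3.3 hinge 0.5 axial -0.6 [-0.02 -0.54 -0.06] 0.0249
11.08 0.68 [ 0.1 -0.   0.1] perp 2.9 hinge 0.9 axial -0.3 [-0.04 -0.53  0.01] 0.0248
11.78 0.56 [0.  0.  0.1] perp 3.5 hinge 1.1 axial 0.4 [-0.02 -0.51  0.05] 0.0254
12.47 0.44 [0.  0.  0.1] perp 2.8 hinge -0.4 axial 0.9 [-0.04 -0.49  0.02] 0.0257
13.16 0.32 [ 0.1 -0.   0.2] perp 3.1 hinge 0.5 axial 0.3 [ 0.03 -0.47  0.07] 0.025
13.85 0.2 [ 0.1 -0.1  0.2] perp 3.3 hinge -0.5 axial 0.8 [ 0.03 -0.44  0.  ] 0.0253
14.45 0.1 [ 0.1 -0.   0.3] perp 4.0 hinge 1.4 axial 2.0 [ 0.04 -0.46  0.11] 0.0252
14.92 0.03 [0.1 0.  0.1] perp 4.8 hinge 1.0 axial 1.0 [ 0.06 -0.39  0.12] 0.0254
15.2 0.0 [ 0.   0.  -0.3] perp 3.8 hinge 1.4 axial -0.3 [ 0.17 -0.2   0.14] 0.0253
```

View pics/e1.png

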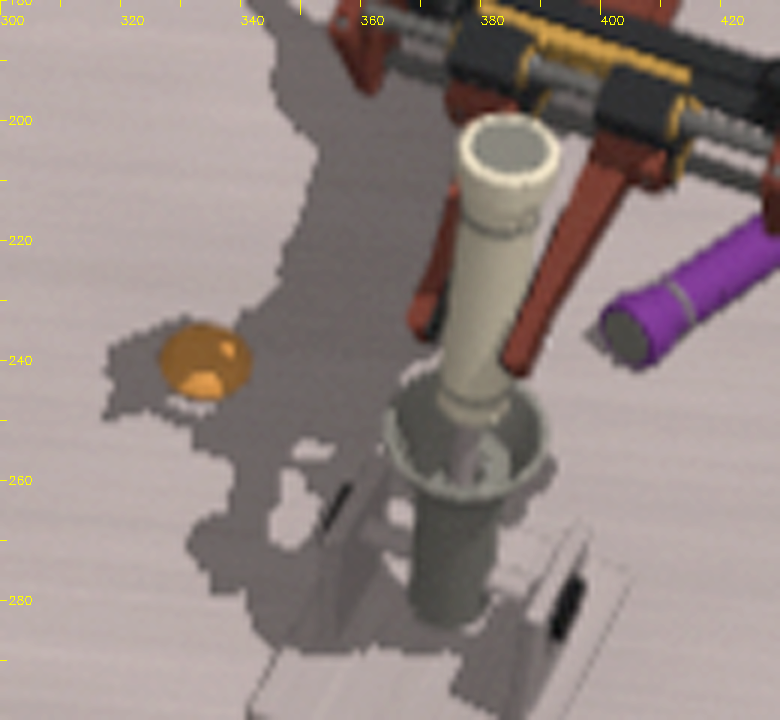

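View pics/e2.png

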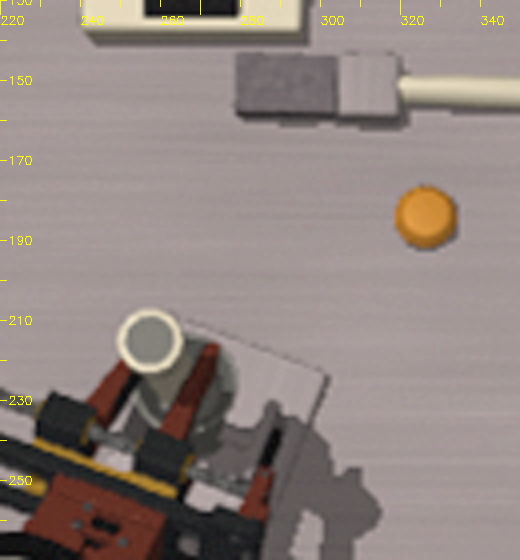

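Run:
```python
from geo import *
from station import r
im=pickle.load(open("scene3.pkl","rb"))
for L in(0,.03,.06,.1):
    a=np.sin(L)*EX+np.cos(L)*Z;print(L,proj(im,PIV+.087*a).round(1))
f0=np.array([.3,-.1,-1.5])
for L in(-.02,-.04,-.06):
    p=cup(L,-.010); r.servo_line(p[0],p[1],.03); r.wait(.1)
    s=r.sense();df=s["contact_force"]-f0
    a=np.sin(L)*EX+np.cos(L)*Z;d=np.cos(L)*EX-np.sin(L)*Z
    print(round(s["clock"],2),L,(1e3*(s["tcp_pos"]-p[0])).round(1),"perp %.1f hinge %.1f axial %.1f"%(df@d,df@EY,df@a),s["torque"].round(2))
    if df@d>7:break
im=r.snapshot("scene");pickle.dump(im,open("scene4.pkl","wb"));crop(im,340,180,80,110,7,"pics/f1.png")
```

```text
0 [377.6 249.7]
0.03 [377.1 250.6]
0.06 [376.6 251.5]
0.1 [376.  252.7]
15.73 -0.02 [ 0.  -0.  -0.2] perp 3.8 hinge 1.2 axial -1.4 [ 0.29 -0.07  0.2 ]
16.17 -0.04 [ 0.  -0.  -0.1] perp 3.1 hinge 1.1 axial -2.6 [0.25 0.05 0.11]
16.6 -0.06 [ 0.  -0.   0.1] perp 4.1 hinge 0.9 axial -1.4 [0.27 0.01 0.18]
```

View pics/f1.png

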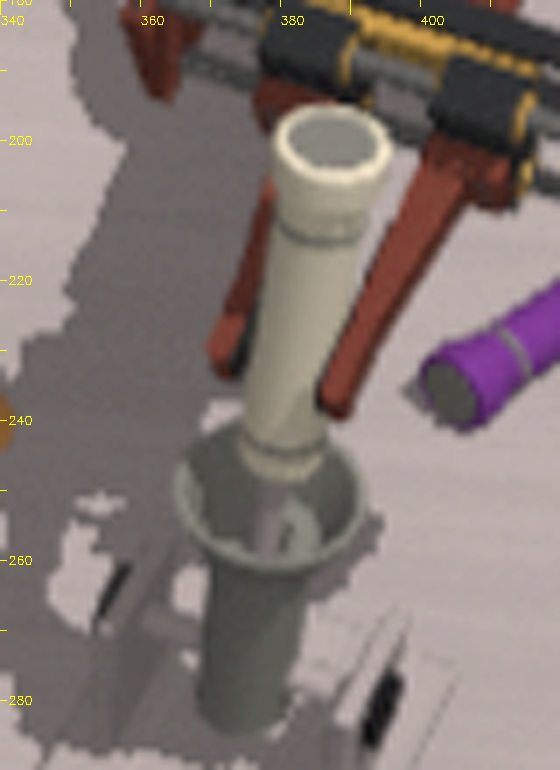

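Run:
```python
from geo import *
im=pickle.load(open("scene4.pkl","rb"))
th=np.linspace(0,6.283,100)
for L in(-.03,0,.03,.06,.1,.914):
    a=np.sin(L)*EX+np.cos(L)*Z;d=np.cos(L)*EX-np.sin(L)*Z
    q=np.array([proj(im,PIV+.087*a+.03*(np.cos(t)*d+np.sin(t)*EY)) for t in th]);print(L,q.min(0).round(1),q.max(0).round(1))
for n in("scene3","scene4"):
    im=pickle.load(open(n+".pkl","rb"));crop(im,355,230,50,45,14,f"pics/g_{n}.png")
```

```text
-0.03 [364.  238.5] [392.2 259.7]
0 [363.5 239. ] [391.8 260.8]
0.03 [362.9 239.6] [391.3 262. ]
0.06 [362.4 240.2] [390.9 263.1]
0.1 [361.7 241.1] [390.2 264.6]
0.914 [349.6 268.5] [377.1 296.4]
```

View pics/g_scene4.png

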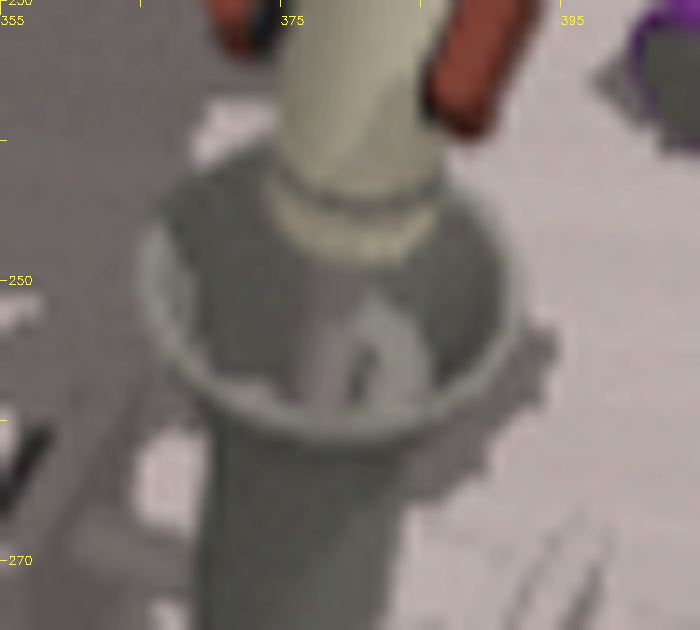

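View pics/g_scene3.png

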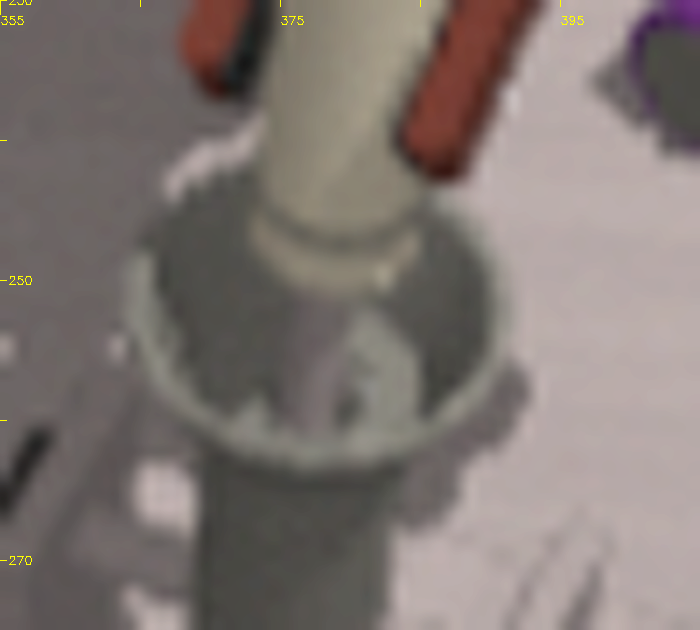

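Run:
```python
from geo import *
from station import r
f0=np.array([.3,-.1,-1.5])
for L in(-.075,-.09,-.105,-.12):
    p=cup(L,-.010); r.servo_line(p[0],p[1],.03); r.wait(.15)
    s=r.sense();df=s["contact_force"]-f0
    a=np.sin(L)*EX+np.cos(L)*Z;d=np.cos(L)*EX-np.sin(L)*Z
    print(round(s["clock"],2),L,(1e3*(s["tcp_pos"]-p[0])).round(1),"perp %.1f hinge %.1f axial %.1f"%(df@d,df@EY,df@a),s["torque"].round(2))
    if df@d>7:break
im=r.snapshot("scene");pickle.dump(im,open("scene5.pkl","wb"));crop(im,355,230,50,45,14,"pics/h1.png")
```

```text
17.08 -0.075 [ 0.1 -0.   0.3] perp 3.4 hinge 0.4 axial 0.1 [ 0.12 -0.14  0.16]
17.52 -0.09 [ 0.2 -0.1  0.2] perp 8.0 hinge 1.3 axial -1.6 [ 0.15 -0.37  0.18]
```

View pics/h1.png

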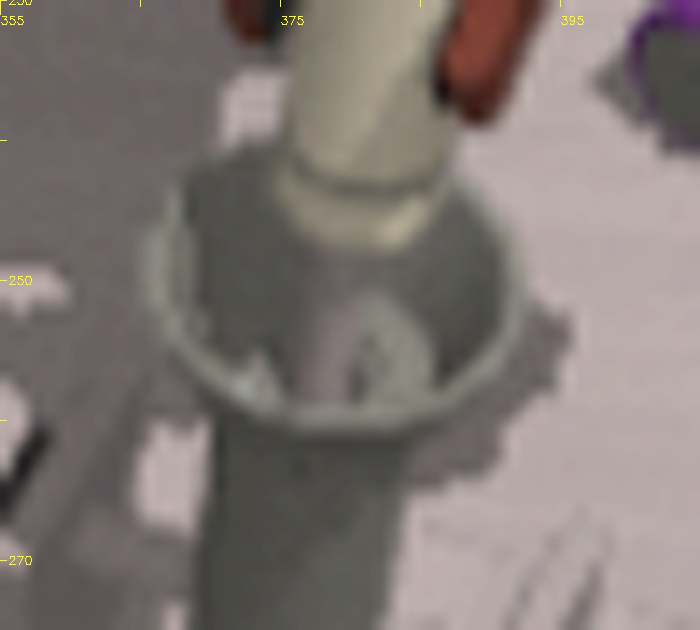

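The rim bottom rose to v≈260.2 and the lateral force jumped to 8 N, so the cup is at its upright stop. I now relax back to the centre of the play, firm the grip and press down in small steps.

Run:
```python
from geo import *
from station import r
f0=np.array([.3,-.1,-1.5])
r.grab(60)
L=-.015
p=cup(L,-.010); r.servo_line(p[0],p[1],.03); r.wait(.15)
def rep(dp):
    s=r.sense();df=s["contact_force"]-f0
    print(round(s["clock"],2),round(dp,4),(1e3*(s["tcp_pos"]-p[0])).round(1),"x %.1f hinge %.1f up %.1f"%(df@EX,df@EY,df[2]),s["torque"].round(2));return df
rep(-.01)
for dp in np.r_[np.arange(-.007,.0181,.003),np.arange(.019,.025,.001)]:
    p=cup(L,dp); r.servo_line(p[0],p[1],.025)
    df=rep(dp)
    if df[2]>22 or abs(df@EX)>15 or abs(df@EY)>12: print("stop");break
for n in("scene","top"):
    im=r.snapshot(n);pickle.dump(im,open(n+"6.pkl","wb"))
im=pickle.load(open("scene6.pkl","rb"));crop(im,340,190,80,90,8,"pics/i1.png")
```

```text
18.76 -0.01 [-0.1  0.  -0.3] x -0.6 hinge 0.0 up 0.9 [ 0.26  0.38 -0.02]
19.02 -0.007 [-0.1  0.  -0.4] x -0.3 hinge 1.0 up 0.6 [ 0.24  0.41 -0.03]
19.29 -0.004 [-0.  -0.  -0.3] x 0.2 hinge 0.8 up 0.3 [ 0.28  0.45 -0.05]
19.56 -0.001 [-0.  -0.  -0.3] x -0.2 hinge 0.3 up 0.6 [0.27 0.44 0.06]
19.82 0.002 [0.2 0.  0.9] x -0.9 hinge 0.5 up 4.7 [ 0.02 -0.06 -0.  ]
20.09 0.005 [0.3 0.1 2. ] x -1.0 hinge -0.8 up 7.5 [-0.13 -0.38 -0.11]
20.36 0.008 [0.4 0.1 2.3] x -2.1 hinge -0.7 up 8.3 [-0.26 -0.44 -0.13]
20.62 0.011 [0.4 0.1 2.3] x -2.1 hinge -0.9 up 8.6 [-0.28 -0.48 -0.1 ]
20.89 0.014 [0.4 0.1 2.3] x -0.1 hinge -0.8 up 8.3 [-0.25 -0.42 -0.2 ]
21.16 0.017 [0.4 0.1 2.3] x -1.1 hinge -1.1 up 9.2 [-0.31 -0.42 -0.18]
21.41 0.019 [0.4 0.1 2.4] x -1.3 hinge -1.3 up 9.7 [-0.29 -0.5  -0.15]
21.66 0.02 [0.5 0.1 2.6] x -0.9 hinge -1.3 up 9.4 [-0.34 -0.5  -0.13]
21.91 0.021 [0.5 0.1 2.6] x -2.6 hinge -1.5 up 9.0 [-0.35 -0.43 -0.2 ]
22.16 0.022 [0.5 0.1 2.6] x -2.7 hinge -2.0 up 8.8 [-0.29 -0.5  -0.16]
22.41 0.023 [0.5 0.1 2.6] x -2.4 hinge -0.9 up 8.6 [-0.33 -0.52 -0.13]
22.66 0.024 [0.5 0.1 2.6] x -1.9 hinge -0.2 up 10.3 [-0.35 -0.44 -0.14]
22.91 0.025 [0.5 0.1 2.6] x -1.7 hinge -1.2 up 9.4 [-0.33 -0.46 -0.14]
```

View pics/i1.png

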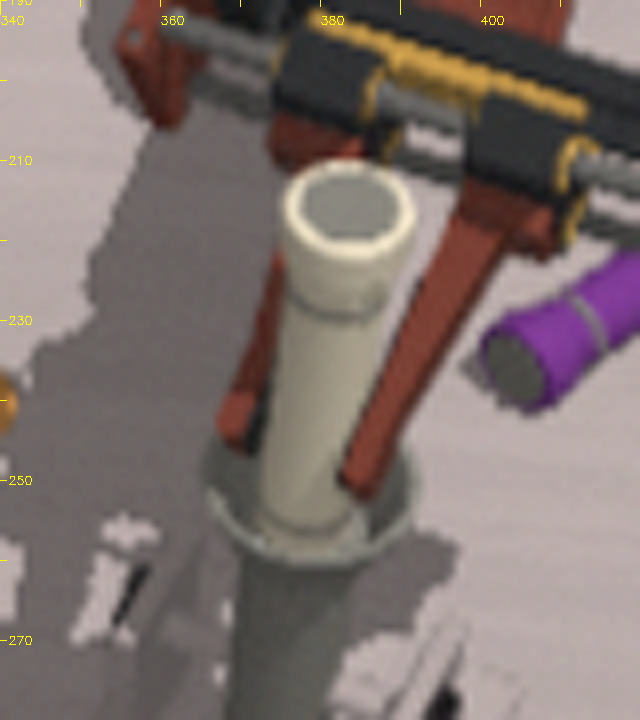

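Run:
```python
from geo import *
from station import r
f0=np.array([.3,-.1,-1.5])
L=-.015
def rep(dp):
    s=r.sense();df=s["contact_force"]-f0
    print(round(s["clock"],2),round(dp,4),(1e3*(s["tcp_pos"]-p[0])).round(1),"x %.1f hinge %.1f up %.1f"%(df@EX,df@EY,df[2]),s["torque"].round(2));return df
for dp in np.arange(.026,.035,.001):
    p=cup(L,dp); r.servo_line(p[0],p[1],.02)
    df=rep(dp)
    if df[2]>20 or abs(df@EX)>15 or abs(df@EY)>12: print("stop");break
for n in("scene","top"):
    im=r.snapshot(n);pickle.dump(im,open(n+"7.pkl","wb"))
im=pickle.load(open("scene7.pkl","rb"));crop(im,340,190,80,90,8,"pics/j1.png")
for dp in(.016,.018,.02,.022):print(dp,"head",proj(im,PIV+(.087-dp+.124)*Z).round(1))
```

```text
23.26 0.026 [0.5 0.1 2.7] x -1.4 hinge -1.8 up 9.8 [-0.32 -0.5  -0.16]
23.51 0.027 [0.5 0.1 3. ] x -2.1 hinge -2.7 up 11.0 [-0.49 -0.53 -0.22]
23.76 0.028 [0.6 0.1 3.5] x -1.9 hinge -2.2 up 12.9 [-0.57 -0.62 -0.31]
24.01 0.029 [0.7 0.1 4. ] x -3.5 hinge -1.9 up 14.3 [-0.69 -0.75 -0.32]
24.26 0.03 [0.8 0.1 4.6] x -3.7 hinge -2.2 up 15.5 [-0.8 -0.9 -0.4]
24.51 0.031 [0.9 0.1 5.4] x -4.4 hinge -3.7 up 17.2 [-0.97 -1.06 -0.54]
24.76 0.032 [1.1 0.1 6.2] x -4.6 hinge -4.3 up 19.9 [-1.12 -1.23 -0.65]
25.01 0.033 [1.2 0.1 7. ] x -5.4 hinge -5.4 up 22.5 [-1.33 -1.49 -0.72]
stop
0.016 head [382.5 214.6]
0.018 head [382.4 215.3]
0.02 head [382.3 216. ]
0.022 head [382.2 216.7]
```

View pics/j1.png

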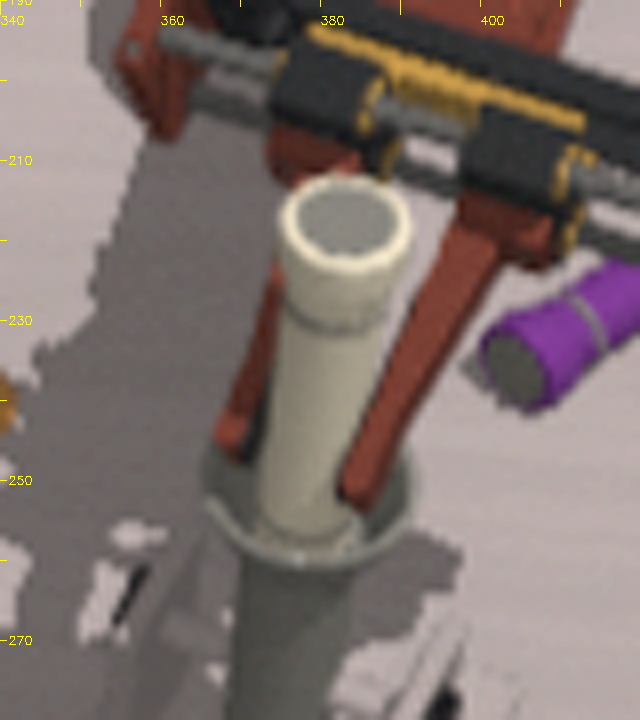

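The force curve shows the plug at about 9 N, then the ledge spring, then a hard stop. The head is at scene (382.6,217.6), against (382.2,216.7) predicted for fully home. Next I ease off, release and retreat along the tool axis.

Run:
```python
from geo import *
from station import r
f0=np.array([.3,-.1,-1.5])
L=-.015
p=cup(L,.0285); r.servo_line(p[0],p[1],.03);r.wait(.1)
s=r.sense();print(s["clock"],(s["contact_force"]-f0).round(1),s["torque"].round(2),s["tcp_pos"]-p[0])
r.let_go();r.wait(.1)
s=r.sense();print(s["clock"],(s["contact_force"]-f0).round(1),s["torque"].round(2),s["opening"])
tz=Ro.from_euler('xyz',p[1],degrees=True).as_matrix()[:,2]
r.servo_line(s["tcp_pos"]-.12*tz,None,.12)
s=r.sense();print(s["clock"],(s["contact_force"]-f0).round(1))
for n in("scene","top"):
    im=r.snapshot(n);pickle.dump(im,open(n+"8.pkl","wb"))
im=pickle.load(open("scene8.pkl","rb"));crop(im,340,190,80,90,8,"pics/k1.png")
im=pickle.load(open("top8.pkl","rb"));crop(im,220,180,90,90,8,"pics/k2.png")
for n in("scene8","top8"):
    im=pickle.load(open(n+".pkl","rb"));th=np.linspace(0,6.28,100)
    q=lambda h,rr:np.array([proj(im,PIV+h*Z+rr*(np.cos(t)*EX+np.sin(t)*EY)) for t in th])
    for h,rr in((.087,.03),(.189,.0165)): a=q(h,rr);print(n,h,a.min(0).round(1),a.max(0).round(1))
```

```text
25.5083 [-2.  -1.3 11.6] [-0.4  -0.77 -0.25] [6.55406343e-04 8.80818395e-05 3.50866656e-03]
26.675 [ 0.6 -1.1  0.7] [ 0.25  0.26 -0.03] 0.08792990347860687
27.825 [-0.3  0.4  1.3]
scene8 0.087 [363.5 239. ] [391.8 260.8]
scene8 0.189 [373.7 210.7] [390.6 222.9]
top8 0.087 [251.2 214.3] [278.3 240.8]
top8 0.189 [250.7 209.5] [266.9 225.4]
```

View pics/k1.png

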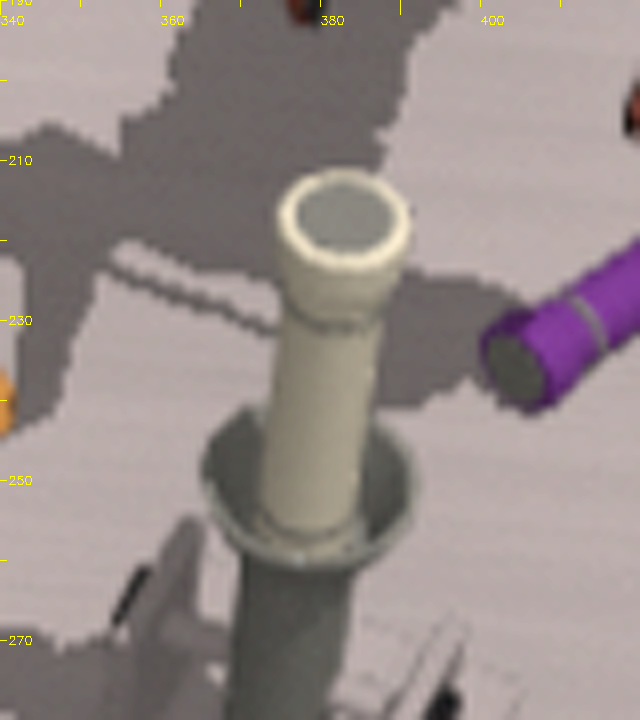

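View pics/k2.png

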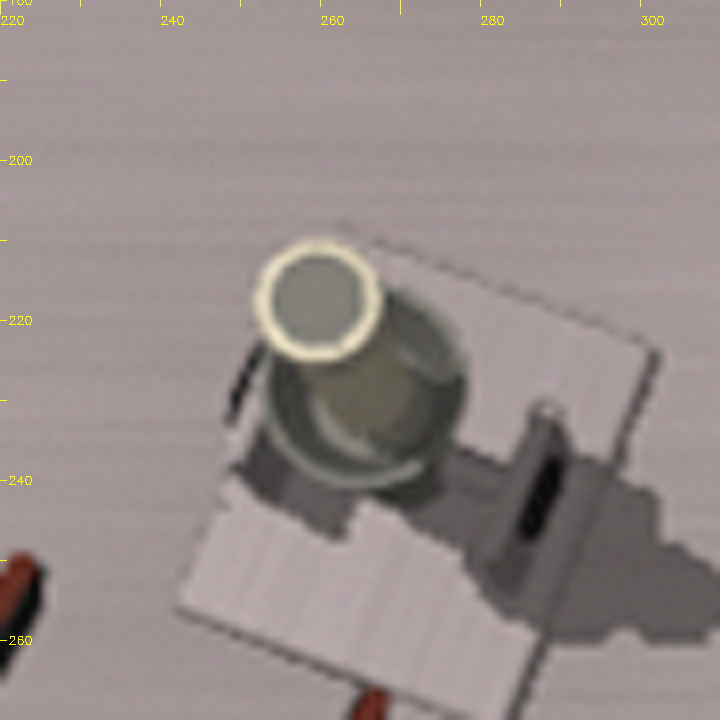

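Run:
```python
from geo import *
from station import r
s=r.sense();print(s["clock"],s["tcp_pos"],s["contact_force"])
a=r.snapshot("scene")["frame"];b=r.snapshot("top")["frame"]
cv2.imwrite("pics/l.png",np.vstack([cv2.resize(a,(400,300)),cv2.resize(b,(400,300))])[:,:,::-1])
```

```text
27.925 [0.26253839 0.21348264 0.30781392] [-0.04486522  0.06323973  0.28100809]
```

View pics/l.png

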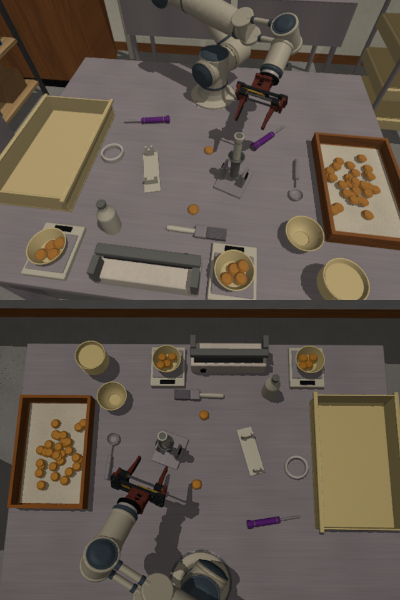

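The thermometer stands upright in the cup at scene (382,217), and the rest is empty. Biscuits, brush, spoon, bowl, tape and bottle are where they were, and the arm is clear with about 0.3 N on the tool. I'm handing in.

```bash
python3 -c "
from station import r
print(r.hand_in(), r.sense()['clock'])"
```

```text
the job is handed in; nothing more can be done
the job is handed in; nothing more can be done
```

The thermometer is put away: it stands upright in the holder with its handle home on the ledge, released. I handed the job in at about 28 s of the 66 s allowed; no verdict is reported.

**What I did:** I took the white thermometer by its handle with the tool tilted 30°. I slid the spike into the leaning cup with under about 1 N of contact, swung the cup to its upright stop, and pressed down through the plug until it stopped hard on the ledge. Then I eased off, let go and backed 120 mm away.

**What the last checks showed:**
- **Upright:** in both views the head and the cup's mouth lie within about 1–2 px of the upright model. I estimate a lean of about 0.01 rad.
- **Fully home:** the plug gave at about 9 N, followed by the ledge's spring and a hard stop. The peak push was 22.5 N in total, well under the 45 N limit on the ledge.
- **Other things:** nothing else had visibly moved, and the robot was clear with about 0.3 N on the tool.

**What disagreed:** the hard stop came about 2–3 mm lower than my model of the ledge. The likely causes are slip of the handle in the grip and calibration error. The picture also puts the head slightly lower than predicted, so I take it as home. I did not press the head again to confirm.

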